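# Take the footed bracket off its barbed hook

### The arm

A 6-joint arm with a two-finger parallel gripper is mounted at the origin on the work surface. World frame = base frame: x ahead of the robot, y to its left, z up, the work surface at z = 0. Lengths are in m, angles in rad, forces in N, time in s.
With the tool pointing down it reaches from about 0.3 to 1 m from the base axis. Payload 5.1 kg.
Tool frame: the origin (TCP) lies on the centre line of the jaws, within the pads' length; the fingertips stand 11 mm ahead of it and the grasp point (between the pads) lies 8 mm behind it; z points along the fingers, y is the line along which they close (so a half turn about z gives the same grasp; the last joint's range is limited). The gripper opens to 95 mm and grips with 3 to 60 N. Pads are 20 mm wide; open, the fingers measure 119 mm over their backs; the gripper's body (75 mm by 180 mm) begins 59 mm behind the grasp point.
Start: joints at [1.213, 0.124, 1.65, -0, 1.367, -0.083], TCP at [0.176, 0.626, 0.226] pointing down, gripper open.
Joint ranges: [-2.61, 2.61], [-1.02, 2.33], [0.03, 2.71], [-1.35, 4.49], [0.32, 2.68], [-2.91, 2.91]. Speed limits (rad/s): [2.57, 2.57, 3.14, 3.14, 3.14, 3.14].

### API

Orientations are given as a unit quaternion [x, y, z, w].
In Python, from workcell import bot gives the robot as it stands.
- The arm moves only by the shell command python3 shift.py FILE [OPENING], which reads ROWS from the file FILE. ROWS is a JSON list of rows, 1 to 8 of them, each of 6 numbers: dx, dy, dz in m, then a rotation vector rx, ry, rz in rad; each row is the pose to reach, as a shift and turn from the pose commanded when the command began, along the tool's axes at that moment; what a row does not reach only later rows make up. A row lasts 1/8 s, in which the tool goes at most 0.0625 m and 0.188 rad, less where a joint would pass 70% of its speed; a pose out of reach is approached as far as the arm can. OPENING is the finger opening in m, set as the command begins (- or left out keeps the last). The fingers move at their own pace and stop on an object; the grip force is fixed at half the most. Time passes only in rows, so rows that do not move let the fingers close. It prints the time, the measured TCP pose, the force, the opening and the grip force at its end. Input that does not fit is refused with a message, and nothing moves.
- bot.get_state(): the state, without advancing time (a new reading comes with each control period).
- bot.camera(name): name is "side" or "top"; returns a dict with "frame" (480x640x3 uint8, blue, green, red), "fx", "fy", "cx", "cy" (pixels), "extrinsics" (4x4, takes a point from camera to world coordinates). Camera axes: x right, y down, z forward; pixel columns grow to the right and rows downward; lengths in m; the calibration is good to about 2 mm. A picture is of the moment at which its call begins. There is no depth.
- bot.job_done(): hands the job in; it is judged then, once.
The state is a dict: "time_s": time; "joints": joint angles; "qvel": joint speeds; "effort": joint torques, N m; "ee_pos": TCP position; "eef_rot": TCP orientation; "force": force on the tool from outside, world axes, zero at the start; "wrist_torque": the same for the moment, N m; "finger_gap": finger opening in m; "grasp_force": force on a finger pad.
Only numpy, scipy, OpenCV 4.12 (cv2) and the standard library are available. Lean on these libraries where they do the work, as an engineer would, in place of code of your own. Each camera call takes 0.05 s, during which the arm holds its last target. There are 200 camera calls.

### The job

Two aluminium parts hang on a pair of upturned bench hooks in the vehicle lab. Take the bracket that has a flat foot off its hook (raise it, tilt it and back it off over the upturned tip) and stand it gently on its foot in the shallow tray, without dropping it. Leave the flat plate without a foot hanging on its own hook.

Things in the scene. Friction and masses are not known exactly. Their poses are not given: they have to be found in the camera images.
- bracket: Aluminium upside-down-T bracket, 130 mm tall (sizes in mm), 0.2 kg. Origin: centre of foot underside; z up, x through plate. Foot 60 (x) x 56 (y) x 8. Upright plate mid-foot: 8 thick (x), 56 wide. Window 30 wide, 36 high (z 48 to 84) hangs by its top edge on the hook's rod, 35-50 out from the post, square to it within 10 degrees. Grip the web over the window (z 84 to 130) across its 8 mm.
- hook: Fixed hook holding the bracket. Origin on bench under its post (16 square, 134 tall); x: way it points, off the robot. Rod 6 mm thick, axis z 130, level to x 125, then barb up at 80 degrees to x 132, z 175. Barb is taller than the window: raise the bracket 15 to centre the rod in it, lean its top 35-45 degrees to the post (foot outward), go along rod, then up the barb; about 10 mm play each way.
- tray: Shallow green plastic open tray fixed on the bench, outside 160 x 160 x 25 mm, walls and floor 5 mm thick. Origin: centre of its underside; z up. The inner floor is 5 mm above the bench.
- plate: To be left hanging: flat aluminium plate without a foot, 8 mm thick (x), 90 wide (y), 126 tall (z), with the same 30 x 36 mm window, on the other, identical hook. Origin: centre of its lower edge, z up.

How it is judged:
By the outcome, as a careful person would: the job done as asked, in the order asked, and still so for the second after the job is handed in, with the robot touching nothing.
It also fails if it takes over 54 s, if anything falls off the work surface, if the arm or the gripper's body presses on something with over 40 N, if the wrist force passes 120 N, or if a joint passes its speed limit or range.

## Working session

There is one attempt and no reset: what is moved stays moved. The work goes in short steps, Python scripts to look and compute and a shell command to move; the robot and the scene stay as the last step left them, time stands still between calls to the robot, and variables do not carry over. Pictures are saved under pics/ and viewed, at most 10 in all, crops included, and the job is handed in when it is done.

```bash
ls; mkdir -p pics; python3 - <<'E'
from workcell import bot
import cv2, numpy as np
np.set_printoptions(precision=4,suppress=True)
for n in("side","top"):
    c=bot.camera(n); cv2.imwrite(f"pics/{n}0.png",c["frame"]); print(n,c["fx"],c["fy"],c["cx"],c["cy"]); print(np.array(c["extrinsics"]))
s=bot.get_state(); print(s)
E
```

```text
pics
shift.py
workcell.py
side 436.6289834695384 436.6289834695384 321.7749144698349 237.45754602691503
[[-0.9514 -0.1821  0.2485  0.301 ]
 [-0.3081  0.5709 -0.7611  0.5865]
 [-0.0033 -0.8006 -0.5992  0.5213]
 [ 0.      0.      0.      1.    ]]
top 510.84956138470005 510.84956138470005 319.32440644413197 248.32659514460505
[[ 0.0093 -0.9943  0.1061  0.4095]
 [-0.9997 -0.0115 -0.0203  0.0214]
 [ 0.0214 -0.1059 -0.9941  0.8465]
 [ 0.      0.      0.      1.    ]]
{'time_s': 0.1, 'joints': array([ 1.2134,  0.1244,  1.6515,  0.    ,  1.3675, -0.0826]), 'qvel': array([-0.0019, -0.0029, -0.0045, -0.0004, -0.0019, -0.0009]), 'effort': array([  0.0004, -41.8883, -36.1096,   0.0776,   0.0462,  -0.0001]), 'ee_pos': array([0.1762, 0.6251, 0.2245]), 'eef_rot': array([ 0.137 ,  0.9906, -0.0009, -0.0002]), 'force': array([ 1.0825,  0.2008, -1.0055]), 'wrist_torque': array([ 0.0471,  0.0505, -0.0237]), 'grasp_force': 0.0, 'finger_gap': 0.09504291759987189}
```

View pics/side0.png

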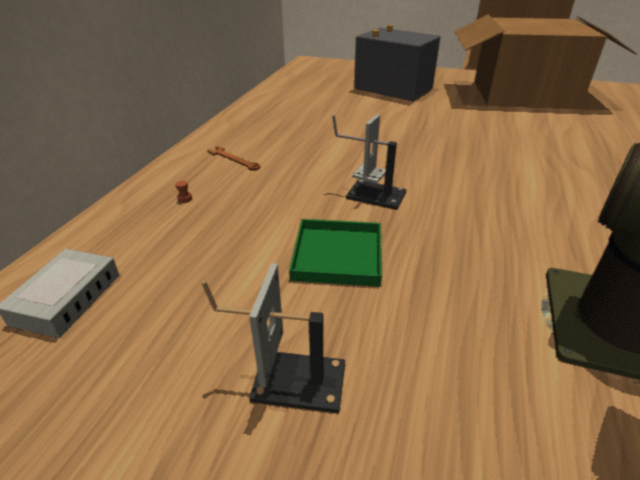

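View pics/top0.png

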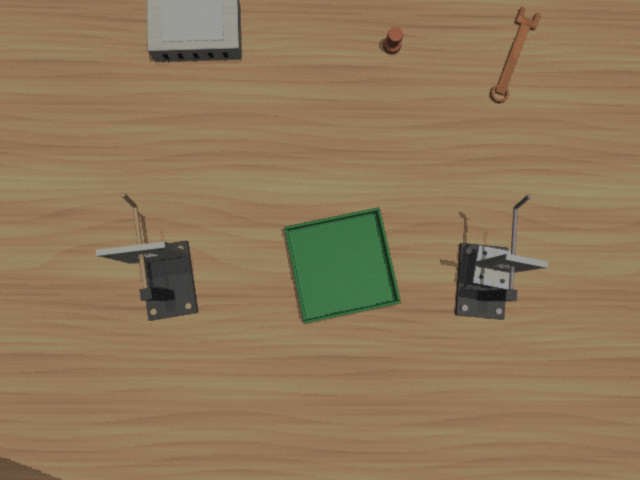

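The bracket with a foot hangs on the right hook: top view about (512,263), side view (372,150). The plate is on the left hook, and the tray is at about (342,265) in the top view. I'll enlarge both views of the bracket's hook.

```bash
python3 - <<'E'
import cv2, numpy as np
a=cv2.imread("pics/side0.png")[105:215,320:420]; b=cv2.imread("pics/top0.png")[185:325,445:560]
f=lambda i,k:cv2.convertScaleAbs(cv2.resize(i,None,fx=k,fy=k,interpolation=cv2.INTER_CUBIC),alpha=1.5)
A=f(a,4);B=f(b,4)
for I,x0,y0,k in((A,320,105,4),(B,445,185,4)):
    for x in range(x0,x0+I.shape[1]//k,20): cv2.putText(I,str(x),((x-x0)*k,10),0,.35,(0,0,255));cv2.line(I,((x-x0)*k,12),((x-x0)*k,18),(0,0,255))
    for y in range(y0,y0+I.shape[0]//k,20): cv2.putText(I,str(y),(0,(y-y0)*k+4),0,.35,(0,0,255));cv2.line(I,(24,(y-y0)*k),(30,(y-y0)*k),(0,0,255))
H=max(A.shape[0],B.shape[0]);A=cv2.copyMakeBorder(A,0,H-A.shape[0],0,0,0);cv2.imwrite("pics/crop1.png",cv2.resize(A,None,fx=1,fy=1) if 0 else np.hstack([A[:H],B[:H]])[:600,:])
print(A.shape,B.shape)
E
python3 -c "
import cv2;i=cv2.imread('pics/crop1.png');print(i.shape);k=min(1,800/i.shape[1]);cv2.imwrite('pics/crop1.png',cv2.resize(i,(800,int(i.shape[0]*k))) if k<1 else i)"
```

```text
(560, 400, 3) (560, 460, 3)
(560, 860, 3)
```

View pics/crop1.png

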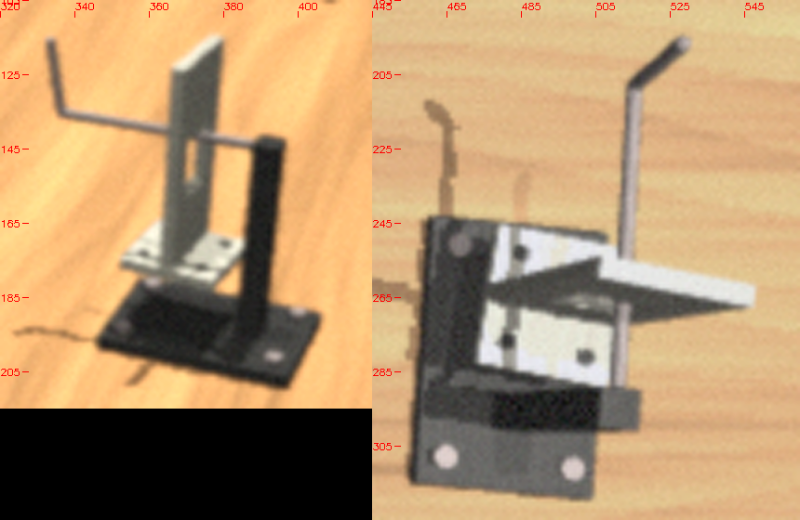

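The crop shows, in side view: barb tip (333.7,116), rod corner (336.7,135.1), rod at post (387.7,144), and plate top ends (369.2,124.1) near and (377.5,115.5) far. In top view: barb tip (529.1,196.3), corner (515.2,208.7), rod at post (512.2,288.5), and plate top ends (507.9,256.5) left and (548,264.3) right.

```bash
cat > geo.py <<'E'
from workcell import bot
import cv2, numpy as np
np.set_printoptions(precision=4,suppress=True)
def ray(c,u,v):
    E=np.array(c["extrinsics"]); d=E[:3,:3]@[(u-c["cx"])/c["fx"],(v-c["cy"])/c["fy"],1]
    return E[:3,3],d/np.linalg.norm(d)
def tri(cs,ct,p,q):
    a,d=ray(cs,*p); b,e=ray(ct,*q)
    t=np.linalg.lstsq(np.c_[d,-e],b-a,rcond=None)[0]
    P,Q=a+t[0]*d,b+t[1]*e
    return (P+Q)/2,np.linalg.norm(P-Q)
def onplane(c,u,v,z):
    a,d=ray(c,u,v); return a+d*(z-a[2])/d[2]
E
python3 - <<'E'
from geo import *
cs,ct=bot.camera("side"),bot.camera("top")
for n,p,q in [("tip",(333.7,116),(529.1,196.3)),("corner",(336.7,135.1),(515.2,208.7)),("rodpost",(387.7,144),(512.2,288.5)),("plateL",(369.2,124.1),(507.9,256.5)),("plateR",(377.5,115.5),(548,264.3))]:
    P,e=tri(cs,ct,p,q); print(n,P,e)
# tray : green mask both views
for n,c in(("side",cs),("top",ct)):
    h=cv2.cvtColor(c["frame"],cv2.COLOR_BGR2HSV); m=cv2.inRange(h,(45,100,30),(80,255,255))
    k=max(cv2.findContours(m,0,2)[0],key=cv2.contourArea); 
    hull=cv2.convexHull(k); ap=cv2.approxPolyDP(hull,6,True)[:,0]
    print(n,[(tuple(p),onplane(c,*p,.025)[:2].round(4)) for p in ap])
P=[onplane(ct,*p,.025) for p in [(0,0)]]
E
```

```text
tip [ 0.5554 -0.2764  0.1712] 0.0008022794713931088
corner [ 0.5466 -0.2736  0.1302] 0.0004607721223869528
rodpost [ 0.4326 -0.2665  0.1283] 0.0008404956110596714
plateL [ 0.4717 -0.243   0.1765] 0.0025779405910151694
plateR [ 0.464  -0.2965  0.1754] 0.0015024035359106963
side [((np.int32(302), np.int32(219)), array([ 0.5638, -0.0906])), ((np.int32(379), np.int32(223)), array([ 0.4135, -0.1238])), ((np.int32(379), np.int32(285)), array([0.3762, 0.0524])), ((np.int32(291), np.int32(280)), array([0.5194, 0.0853]))]
top [((np.int32(378), np.int32(208)), array([ 0.5646, -0.0907])), ((np.int32(399), np.int32(301)), array([ 0.4136, -0.1241])), ((np.int32(305), np.int32(322)), array([0.379 , 0.0263])), ((np.int32(285), np.int32(227)), array([0.5313, 0.0606]))]
```

Heights agree with the text: rod 0.128–0.130, barb tip 0.171 and plate top about 0.176. The plate is 54 mm wide and sits 46 mm from the post. The hook's yaw is −3.6°, the bracket's −8°, and the tray centre is (0.472,−0.032). Next I'll work out the approach shift.

```bash
cat >> geo.py <<'E'
from scipy.spatial.transform import Rotation as Ro
D=np.pi/180
def pose(yaw,tilt=0):  # tool y along yaw; tilt leans the tool back to the post (fingers outward), degrees
    h=np.array([np.cos(yaw*D),np.sin(yaw*D),0]); s,c=np.sin(tilt*D),np.cos(tilt*D); k=np.array([0,0,1.])
    z=s*h-c*k; y=c*h+s*k; return np.c_[np.cross(y,z),y,z]
def rel(p,R,p0=None,R0=None):
    s=bot.get_state(); p0=s["ee_pos"] if p0 is None else p0; R0=Ro.from_quat(s["eef_rot"]).as_matrix() if R0 is None else R0
    return np.r_[R0.T@(np.array(p)-p0),Ro.from_matrix(R0.T@R).as_rotvec()]
E
python3 -c "
from geo import *
print(rel([.468,-.2695,.28],pose(-8)))"
```

```text
[-0.5236 -0.7821 -0.0542 -0.0011  0.0008  1.4356]
```

```bash
echo '[[-0.03,-0.05,-0.04,0,0,0.1],[-0.08,-0.1,-0.055,0,0,0.25],[-0.12,-0.15,-0.055,0,0,0.4],[-0.16,-0.2,-0.055,0,0,0.55],[-0.2,-0.25,-0.055,0,0,0.7],[-0.24,-0.3,-0.055,0,0,0.85],[-0.28,-0.35,-0.055,0,0,1.0],[-0.32,-0.4,-0.055,0,0,1.15]]' > next.json && python3 shift.py next.json 0.04; python3 -c "
from geo import *
print(rel([.468,-.2695,.28],pose(-8)))"
```

```text
time_s: 1.2
ee_pos: [0.366, 0.1758, 0.2807]
eef_rot: [0.655, 0.755, 0.0, 0.0]
force: [1.8, -0.7, -0.5]
finger_gap: 0.0398
grasp_force: 0.0
[-0.4553  0.0382  0.0007  0.001  -0.0003  0.2812]
```

```bash
echo '[[-0.06,0.005,0,0,0,0.05],[-0.12,0.01,0,0,0,0.1],[-0.18,0.015,0,0,0,0.15],[-0.24,0.02,0,0,0,0.2],[-0.3,0.025,0,0,0,0.25],[-0.36,0.03,0,0,0,0.28],[-0.42,0.038,0,0,0,0.28],[-0.45,0.038,0,0,0,0.28]]' > next.json && python3 shift.py next.json ; echo '[[0,0,0,0,0,0],[0,0,0,0,0,0]]' > next.json && python3 shift.py next.json; python3 -c "
from geo import *
print(rel([.468,-.2695,.154],pose(-8)))"
```

```text
time_s: 2.2
ee_pos: [0.4688, -0.2647, 0.28]
eef_rot: [0.754, 0.657, -0.0, -0.0]
force: [1.5, 1.3, -0.1]
finger_gap: 0.0401
grasp_force: 0.0
time_s: 2.45
ee_pos: [0.4686, -0.2613, 0.2804]
eef_rot: [0.753, 0.658, 0.0, -0.0]
force: [-1.3, -0.1, 1.1]
finger_gap: 0.0403
grasp_force: 0.0
[-0.0083  0.0005  0.1264 -0.0005 -0.0007  0.0059]
```

```bash
echo '[[-0.008,0,0.03,0,0,0],[-0.008,0,0.06,0,0,0],[-0.008,0,0.085,0,0,0],[-0.008,0,0.105,0,0,0],[-0.008,0,0.117,0,0,0],[-0.008,0,0.126,0,0,0],[-0.008,0,0.126,0,0,0],[-0.008,0,0.126,0,0,0]]' > next.json && python3 shift.py next.json; python3 - <<'E'
from geo import *
print(rel([.468,-.2695,.154],pose(-8)))
cs,ct=bot.camera("side"),bot.camera("top")
a=cs["frame"][60:220,300:440];b=ct["frame"][170:330,420:580]
f=lambda i:cv2.convertScaleAbs(cv2.resize(i,None,fx=2.6,fy=2.6,interpolation=2),alpha=1.5)
cv2.imwrite("pics/g1.png",np.hstack([f(a),f(b)]))
E
```

```text
time_s: 3.45
ee_pos: [0.4682, -0.2703, 0.1555]
eef_rot: [0.753, 0.658, 0.0, 0.001]
force: [-0.0, -1.0, 0.1]
finger_gap: 0.0397
grasp_force: 0.0
[ 0.0008 -0.0003  0.0015  0.0012  0.0006  0.0056]
```

View pics/g1.png

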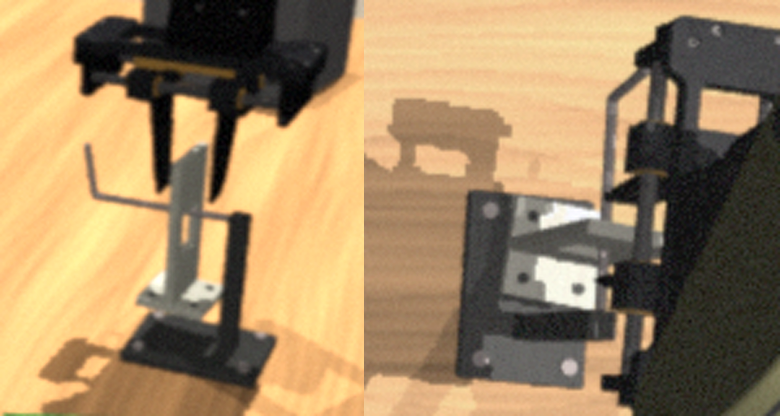

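The side view shows the fingers on either side of the web, with the plate (188,170) between the tips (162,190) and (215,198), and the tips above the rod. Closing now.

```bash
echo '[[0,0,0,0,0,0],[0,0,0,0,0,0],[0,0,0,0,0,0],[0,0,0,0,0,0],[0,0,0,0,0,0],[0,0,0,0,0,0]]' > next.json && python3 shift.py next.json 0.0
```

```text
time_s: 4.3
ee_pos: [0.4677, -0.2699, 0.1547]
eef_rot: [0.753, 0.658, -0.0, -0.0]
force: [0.1, 0.3, 0.1]
finger_gap: 0.008
grasp_force: 30.0
```

```bash
echo '[[0,0,-0.008,0,0,0],[0,0,-0.015,0,0,-0.04],[0,0,-0.015,0,0,-0.077],[0,0,-0.015,0,0,-0.077]]' > next.json && python3 shift.py next.json; python3 - <<'E'
from geo import *
cs,ct=bot.camera("side"),bot.camera("top")
a=cs["frame"][80:220,300:420]
cv2.imwrite("pics/g2.png",cv2.convertScaleAbs(cv2.resize(a,None,fx=4,fy=4,interpolation=2),alpha=1.5))
E
```

```text
time_s: 4.8
ee_pos: [0.4676, -0.2698, 0.1695]
eef_rot: [0.727, 0.687, -0.0, -0.0]
force: [-1.0, -0.4, -1.5]
finger_gap: 0.0077
grasp_force: 30.0
```

View pics/g2.png

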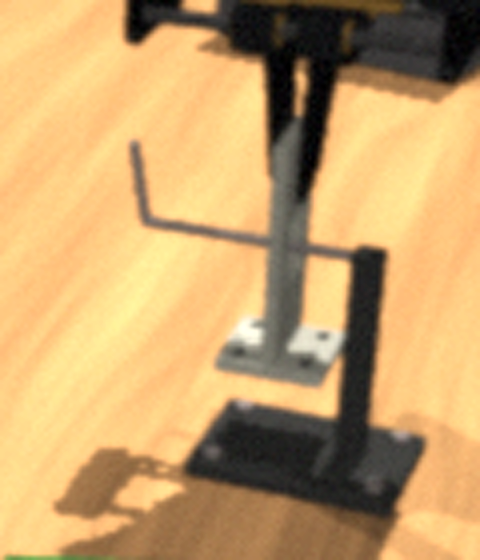

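The bracket is gripped and lifted, with the rod passing mid-window at about (285,245) in the crop. The wrist shows −1.5 N, about its weight. Now tilt 0.7 rad about the rod, then move along it.

```bash
echo '[[0,-0.007,0.0006,-0.18,0,0],[0,-0.0139,0.0025,-0.36,0,0],[0,-0.02,0.0054,-0.53,0,0],[0,-0.0254,0.0093,-0.7,0,0],[0,-0.0254,0.0093,-0.7,0,0]]' > next.json && python3 shift.py next.json; echo '[[0,0,0,0,0,0],[0,0,0,0,0,0]]' > next.json && python3 shift.py next.json; python3 - <<'E'
from geo import *
s=bot.get_state(); R=Ro.from_quat(s["eef_rot"]).as_matrix(); W=s["ee_pos"]+.0395*R[:,2]
print("W",W,"tilt",np.arctan2(R[2,1],R[2,2]*-1)/D)
h=np.array([np.cos(-3.6*D),np.sin(-3.6*D),0])
c=np.array([.5462,-.2736,.130])
for n,w in(("corner",c),("up",c+.046*(h*.174+[0,0,.985])),("off",c+.075*(h*.174+[0,0,.985]))):
    print(n,(R.T@(w-W)))
E
```

```text
time_s: 5.52
ee_pos: [0.4392, -0.2669, 0.1559]
eef_rot: [0.685, 0.644, 0.235, 0.246]
force: [-0.8, -0.7, -2.2]
finger_gap: 0.0077
grasp_force: 30.0
time_s: 5.78
ee_pos: [0.4438, -0.2693, 0.1625]
eef_rot: [0.682, 0.646, 0.235, 0.25]
force: [0.3, -0.6, -1.4]
finger_gap: 0.0083
grasp_force: 30.0
W [ 0.4693 -0.2708  0.1323] tilt 40.14683650519692
corner [0.0015 0.0573 0.0514]
up [0.0013 0.0927 0.0219]
off [0.0012 0.1149 0.0033]
```

```bash
echo '[[0,0.01,0.009,0,0,0],[0,0.02,0.018,0,0,0],[0,0.03,0.027,0,0,0],[0,0.04,0.036,0,0,0],[0.001,0.05,0.045,0,0,0],[0.001,0.057,0.051,0,0,0],[0.001,0.057,0.051,0,0,0],[0.001,0.057,0.051,0,0,0]]' > next.json && python3 shift.py next.json; python3 - <<'E'
from geo import *
s=bot.get_state(); R=Ro.from_quat(s["eef_rot"]).as_matrix(); W=s["ee_pos"]+.0395*R[:,2]
print("W",W)
cs=bot.camera("side");ct=bot.camera("top")
a=cs["frame"][80:220,280:400];b=ct["frame"][170:310,440:560]
cv2.imwrite("pics/g3.png",cv2.convertScaleAbs(cv2.resize(np.hstack([a,b]),None,fx=3.3,fy=3.3,interpolation=2),alpha=1.5))
E
```

```text
time_s: 6.78
ee_pos: [0.5186, -0.2718, 0.1579]
eef_rot: [0.683, 0.645, 0.235, 0.249]
force: [-0.7, -0.7, -1.9]
finger_gap: 0.0078
grasp_force: 30.0
W [ 0.544  -0.2732  0.1277]
```

View pics/g3.png

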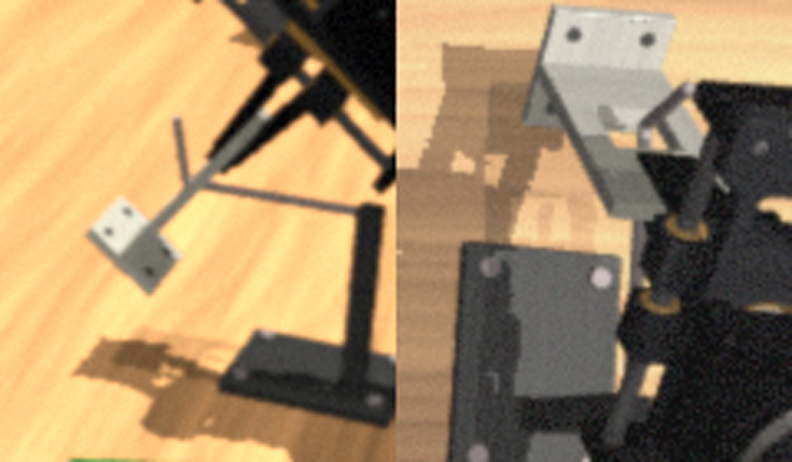

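The side crop shows the rod's corner at (188,185) inside the window of the tilted bracket, and the top crop shows the barb rising through the window at (645,130). There's no contact force. Next, up the barb.

```bash
echo '[[0,0.009,-0.005,0,0,0],[0,0.017,-0.011,0,0,0],[0,0.025,-0.018,0,0,0],[0,0.033,-0.025,0,0,0],[0,0.041,-0.032,0,0,0],[0,0.049,-0.038,0,0,0],[0,0.057,-0.045,0,0,0],[0,0.065,-0.052,0,0,0]]' > next.json && python3 shift.py next.json; echo '[[0,0,0,0,0,0],[0,0,0,0,0,0]]' > next.json && python3 shift.py next.json; python3 - <<'E'
from geo import *
s=bot.get_state(); R=Ro.from_quat(s["eef_rot"]).as_matrix(); W=s["ee_pos"]+.0395*R[:,2]
print("W",W)
cs=bot.camera("side");ct=bot.camera("top")
a=cs["frame"][60:200,280:400];b=ct["frame"][130:270,440:560]
cv2.imwrite("pics/g4.png",cv2.convertScaleAbs(cv2.resize(np.hstack([a,b]),None,fx=3.3,fy=3.3,interpolation=2),alpha=1.5))
E
```

```text
time_s: 7.88
ee_pos: [0.535, -0.2727, 0.2403]
eef_rot: [0.683, 0.645, 0.235, 0.249]
force: [1.1, -0.7, -1.5]
finger_gap: 0.008
grasp_force: 30.0
time_s: 8.12
ee_pos: [0.5348, -0.2726, 0.2392]
eef_rot: [0.683, 0.645, 0.235, 0.249]
force: [0.6, 0.7, -1.3]
finger_gap: 0.0078
grasp_force: 30.0
W [ 0.5602 -0.274   0.209 ]
```

View pics/g4.png

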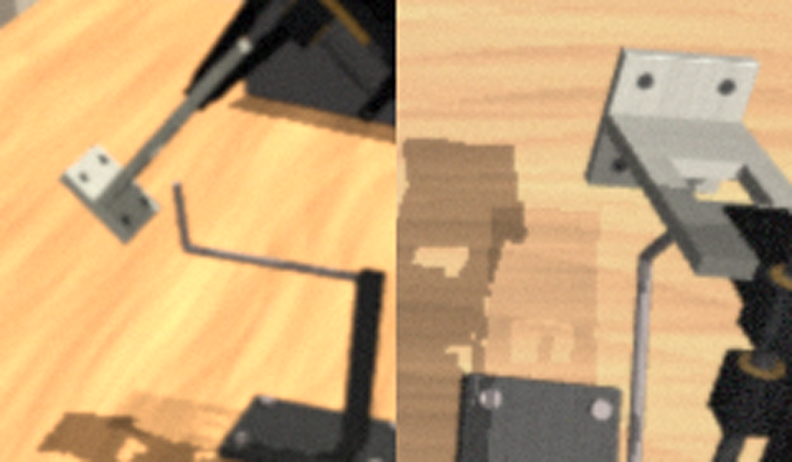

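The bracket is clear of the barb: tip at (177,185) in the side crop, with the whole plate above and outside it. Now raise it further, move to the tray and bring it upright.

```bash
python3 - <<'E'
from geo import *
s=bot.get_state();R=Ro.from_quat(s["eef_rot"]).as_matrix()
print(rel([.54,-.272,.30],R)); print(rel([.54,-.21,.30],R));print(rel([.472,-.032,.26],pose(12.5)))
E
```

```text
[ 0.0009  0.0434 -0.0434  0.      0.      0.    ]
[ 0.0628  0.0407 -0.0456  0.      0.      0.    ]
[ 0.2366 -0.0449 -0.0651  0.6946  0.0954 -0.264 ]
```

```bash
echo '[[0,0.02,-0.02,0,0,0],[0.001,0.043,-0.043,0,0,0],[0.04,0.041,-0.045,0,0,0],[0.08,0.03,-0.047,0.1,0.014,-0.04],[0.12,0.01,-0.052,0.25,0.034,-0.1],[0.16,-0.01,-0.056,0.4,0.055,-0.15],[0.2,-0.03,-0.06,0.55,0.075,-0.21],[0.236,-0.045,-0.065,0.695,0.095,-0.264]]' > next.json && python3 shift.py next.json ; echo '[[0,0,0,0,0,0],[0,0,0,0,0,0],[0,0,0,0,0,0]]' > next.json && python3 shift.py next.json; python3 - <<'E'
from geo import *
print(rel([.472,-.032,.130],pose(12.5)))
cs=bot.camera("side");ct=bot.camera("top")
a=cs["frame"][40:320,240:460];b=ct["frame"][150:430,240:460]
cv2.imwrite("pics/g5.png",cv2.convertScaleAbs(cv2.resize(np.hstack([a,b]),None,fx=1.8,fy=1.8,interpolation=2),alpha=1.5))
E
```

```text
time_s: 9.22
ee_pos: [0.4716, -0.0313, 0.2603]
eef_rot: [0.625, 0.78, -0.002, -0.001]
force: [-0.4, -0.3, -2.7]
finger_gap: 0.0078
grasp_force: 30.0
time_s: 9.6
ee_pos: [0.4721, -0.0337, 0.2605]
eef_rot: [0.627, 0.779, -0.0, 0.001]
force: [0.4, 0.0, -1.8]
finger_gap: 0.0082
grasp_force: 30.0
[ 0.0019  0.0001  0.1305  0.0013  0.0016 -0.0022]
```

View pics/g5.png

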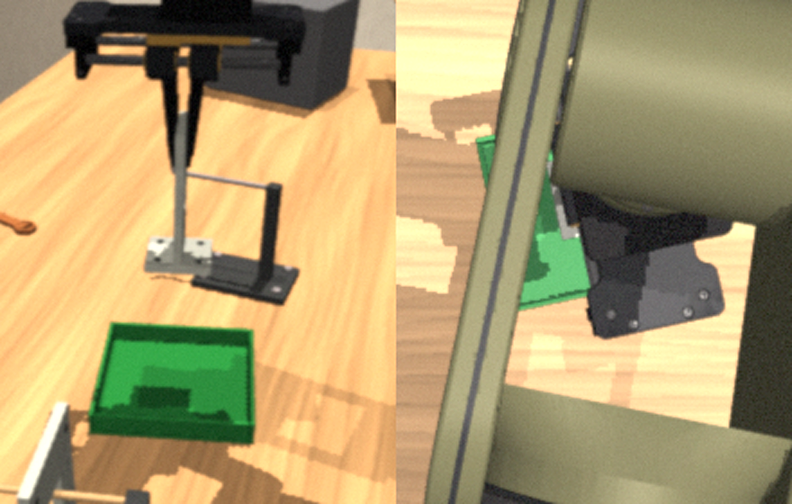

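The bracket is upright above the tray, foot at (180,255) in the side crop and tray at (178,385). Lowering it.

```bash
echo '[[0.002,0,0.03,0,0,0],[0.002,0,0.06,0,0,0],[0.002,0,0.09,0,0,0],[0.002,0,0.115,0,0,0],[0.002,0,0.13,0,0,0],[0.002,0,0.138,0,0,0],[0.002,0,0.142,0,0,0],[0.002,0,0.142,0,0,0]]' > next.json && python3 shift.py next.json; echo '[[0,0,0,0,0,0],[0,0,0.001,0,0,0],[0,0,0.002,0,0,0],[0,0,0.002,0,0,0]]' > next.json && python3 shift.py next.json
```

```text
time_s: 10.7
ee_pos: [0.4723, -0.0311, 0.119]
eef_rot: [0.626, 0.78, -0.0, 0.001]
force: [-0.1, -0.5, -2.6]
finger_gap: 0.0079
grasp_force: 30.0
time_s: 11.2
ee_pos: [0.4718, -0.031, 0.1164]
eef_rot: [0.626, 0.78, -0.0, 0.001]
force: [0.1, 0.3, -1.0]
finger_gap: 0.0079
grasp_force: 30.0
```

```bash
for i in 1 2; do echo '[[0,0,0.001,0,0,0],[0,0,0.002,0,0,0],[0,0,0.002,0,0,0],[0,0,0.002,0,0,0]]' > next.json && python3 shift.py next.json | egrep 'ee_pos|force'; done; echo '[[0,0,0.001,0,0,0],[0,0,0.001,0,0,0],[0,0,0.001,0,0,0]]' > next.json && python3 shift.py next.json
```

```text
ee_pos: [0.4719, -0.031, 0.1144]
force: [-0.4, 0.8, -1.5]
grasp_force: 30.0
ee_pos: [0.4719, -0.0311, 0.1124]
force: [-0.7, 0.2, -2.2]
grasp_force: 30.0
time_s: 12.58
ee_pos: [0.4719, -0.031, 0.1115]
eef_rot: [0.626, 0.78, -0.0, 0.001]
force: [0.9, 0.3, -2.1]
finger_gap: 0.0078
grasp_force: 30.0
```

```bash
for i in 1; do echo '[[0,0,0.001,0,0,0],[0,0,0.001,0,0,0],[0,0,0.001,0,0,0]]' > next.json && python3 shift.py next.json | egrep 'ee_pos|force'; done; echo '[[0,0,0.001,0,0,0],[0,0,0.001,0,0,0],[0,0,0.001,0,0,0]]' > next.json && python3 shift.py next.json | egrep 'ee_pos|force'
```

```text
ee_pos: [0.4721, -0.0311, 0.1108]
force: [-0.5, -0.2, 1.5]
grasp_force: 30.0
ee_pos: [0.4722, -0.0312, 0.1108]
force: [-2.9, 0.2, 7.5]
grasp_force: 30.0
```

The foot is on the floor: force has gone from −2 to +7.5 N at the expected height. Release gently and rise.

```bash
echo '[[0,0,-0.0007,0,0,0],[0,0,-0.0007,0,0,0]]' > next.json && python3 shift.py next.json ; echo '[[0,0,0,0,0,0],[0,0,0,0,0,0],[0,0,0,0,0,0],[0,0,0,0,0,0]]' > next.json && python3 shift.py next.json 0.04; echo '[[0,0,-0.01,0,0,0],[0,0,-0.03,0,0,0],[0,0,-0.06,0,0,0],[0,0,-0.09,0,0,0],[0,0,-0.12,0,0,0],[0,0,-0.15,0,0,0],[0,0,-0.15,0,0,0]]' > next.json && python3 shift.py next.json; python3 - <<'E'
from geo import *
cs=bot.camera("side");ct=bot.camera("top")
a=cs["frame"][60:420,180:460]
cv2.imwrite("pics/g6.png",cv2.convertScaleAbs(cv2.resize(a,None,fx=1.6,fy=1.6,interpolation=2),alpha=1.5))
E
```

```text
time_s: 13.58
ee_pos: [0.4722, -0.0311, 0.1108]
eef_rot: [0.626, 0.78, -0.0, 0.001]
force: [-2.5, -0.8, 6.0]
finger_gap: 0.0079
grasp_force: 30.0
time_s: 14.08
ee_pos: [0.4718, -0.031, 0.1099]
eef_rot: [0.626, 0.78, -0.0, 0.001]
force: [0.7, -0.3, -0.2]
finger_gap: 0.0389
grasp_force: 0.0
time_s: 14.95
ee_pos: [0.4734, -0.0311, 0.2639]
eef_rot: [0.626, 0.78, 0.001, 0.004]
force: [-0.2, -0.4, -0.5]
finger_gap: 0.0399
grasp_force: 0.0
```

View pics/g6.png

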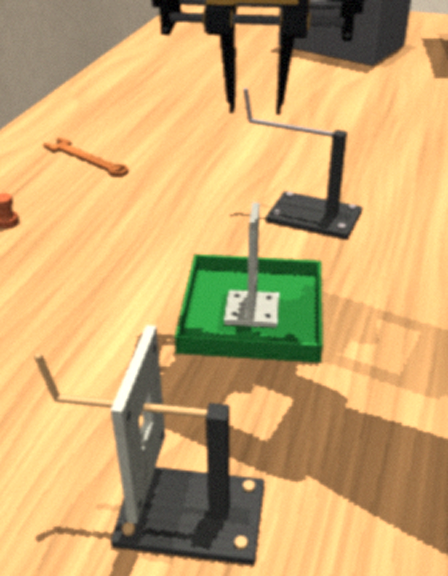

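The bracket stands upright on its foot in the tray at (252,305), the plate still hangs on its hook at (140,420), and the gripper is clear above. Handing in.

```bash
echo '[[0,0,0,0,0,0],[0,0,0,0,0,0]]' > next.json && python3 shift.py next.json | head -1; python3 -c "
from workcell import bot
print(bot.job_done())"
```

```text
time_s: 15.3
the job is handed in; nothing more can be done
None
```

The bracket is off its hook and standing on its foot in the tray, the plate still hangs on its own hook, and the job was handed in at about 15.3 s with the gripper clear of everything.

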